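Switch the filtration unit to the next funnel

TASK

On the three-place filtration unit the funnel at the open valve - the one whose lever stands along its pipe - has been drawn through: push that lever with a fingertip all the way round until it stands crosswise at its stop, and only then push the lever of the other station that carries a funnel all the way round until it stands in line with its pipe at its stop. Leave the valve of the station without a funnel shut. Only push the levers, do not pinch them between the fingers, and do not disturb the funnels or the things lying around.

Things in the scene. Friction and masses are not known exactly. Their poses are not given: they have to be found in the camera images.
- lever_drawn (a joint): lever angle (rad) of the open station (with funnel; at the start this lever alone is in line with its pipe or up to 20 degrees off). 0 = in line with its pipe, handle over the header (open, at its stop); pi/2 = crosswise (shut, at its stop); grows counter-clockwise from above. Turns level about an upright spindle, stays where left; about 2.5 N at mid-handle moves it
- handle_drawn (a point): middle of that lever's black handle: 50 mm long (x), 14 wide (y), 14 high (z), 53 mm out from the spindle, 63 mm above the worktop, moving with the lever; at least 18 mm of free height between handle and pipes. x axis points from the handle to the spindle, z up
- spindle_drawn (a point): on that lever's upright turning axis, 63 mm above the worktop. x axis along the branch pipe, away from the header toward the funnel support, whose centre is 140 mm from the spindle; z up
- lever_next (a joint): lever angle (rad) of the waiting station (with funnel; starts crosswise). 0 = in line with its pipe, handle over the header (open, at its stop); pi/2 = crosswise (shut, at its stop); grows counter-clockwise from above. Turns level about an upright spindle, stays where left; about 2.5 N at mid-handle moves it
- handle_next (a point): middle of that lever's black handle: 50 mm long (x), 14 wide (y), 14 high (z), 53 mm out from the spindle, 63 mm above the worktop, moving with the lever; at least 18 mm of free height between handle and pipes. x axis points from the handle to the spindle, z up
- spindle_next (a point): on that lever's upright turning axis, 63 mm above the worktop. x axis along the branch pipe, away from the header toward the funnel support, whose centre is 140 mm from the spindle; z up
- lever_bare (a joint): lever angle (rad) of the station without a funnel (starts crosswise, stays so). 0 = in line with its pipe, handle over the header (open, at its stop); pi/2 = crosswise (shut, at its stop); grows counter-clockwise from above. Turns level about an upright spindle, stays where left; about 2.5 N at mid-handle moves it
- handle_bare (a point): middle of that lever's black handle: 50 mm long (x), 14 wide (y), 14 high (z), 53 mm out from the spindle, 63 mm above the worktop, moving with the lever; at least 18 mm of free height between handle and pipes. x axis points from the handle to the spindle, z up
- spindle_bare (a point): on that lever's upright turning axis, 63 mm above the worktop. x axis along the branch pipe, away from the header toward the funnel support, whose centre is 140 mm from the spindle; z up
- filter_unit: fixed three-place filtration unit: drip tray 270 x 360 mm, header pipe along its front (top 38 mm high), white pump 180 x 92 x 80 mm at its left end; from the header three branch pipes 120 mm apart run back to the round funnel supports. Origin on the worktop under the middle spindle; x away from the robot, y left along the header. Which station has which place varies
- funnel_drawn: loose steel filter funnel, 62 mm across and 62 mm high (180 g), standing on the support of the open station, its rim 126 mm above the worktop; origin at the centre of its underside, z up
- funnel_next: loose steel filter funnel, 62 mm across and 62 mm high (180 g), standing on the support of the waiting station, its rim 126 mm above the worktop; origin at the centre of its underside, z up
- forceps: loose steel forceps, 119 x 14 x 9 mm, lying in front of the drip tray; origin at the centre of the underside, length along y
- petri_dish: loose flat red-brown petri dish, about 90 mm across (solid up to 15 mm above the worktop), lying to the right of the tray; origin at the centre of the underside
- wash_bottle: loose wash bottle, 67 mm across, 165 mm high, standing behind and to the right of the tray; origin on its underside, 19 mm along +y from the body's axis
Not all that is in view belongs to the job. What is shaped like the funnel_next but purple is not meant.

How it is judged:
On the way, in this order (a step that is already met when the one before it is completed fails the run):
1. the lever of the open station is pushed crosswise to its stop, the waiting station still shut (value of joint lever_drawn above 1.48 rad and value of joint lever_next above 1.4 rad), for 0.2 s.
2. the lever of the waiting station is pushed in line with its pipe (value of joint lever_next below 0.09 rad), for 0.2 s.
At the end, for the whole second after the job is handed in: The lever that was open stands crosswise, the other funnel station's lever in line with its pipe, the funnel-less station's lever still crosswise (each within 5 degrees), all at rest; funnels upright and, like forceps, dish and wash bottle, where they were (within 8 mm) (value of joint each of lever_drawn, lever_bare above 1.48 rad and value of joint lever_next below 0.09 rad and velocity of joint lever_drawn between -0.05 and 0.05 rad/s and velocity of joint lever_next between -0.05 and 0.05 rad/s and velocity of joint lever_bare between -0.05 and 0.05 rad/s and distance of each of funnel_drawn, funnel_next, forceps, petri_dish, wash_bottle from where it was at the start of the episode below 0.008 m and angle between each of funnel_drawn, funnel_next's own z axis and vertical below 0.1 rad); the robot touches nothing.
It fails at once if both funnels' valves open at once (the vacuum is lost) (value of joint each of lever_drawn, lever_next below 1.35 rad).
It fails at once if the valve of the station without a funnel is opened (moved over 9 degrees) (value of joint lever_bare below 1.41 rad).
It fails at once if a lever is pinched: taken centrally between the two fingers (grasp point within 5 mm of its middle plane at the handle's height) ((x of the grasp point in the frame of handle_drawn between -0.03 and 0.03 m and y of the grasp point in the frame of handle_drawn between -0.005 and 0.005 m and z of the grasp point in the frame of handle_drawn between -0.03 and 0.017 m) or (x of the grasp point in the frame of handle_next between -0.03 and 0.03 m and y of the grasp point in the frame of handle_next between -0.005 and 0.005 m and z of the grasp point in the frame of handle_next between -0.03 and 0.017 m) or (x of the grasp point in the frame of handle_bare between -0.03 and 0.03 m and y of the grasp point in the frame of handle_bare between -0.005 and 0.005 m and z of the grasp point in the frame of handle_bare between -0.03 and 0.017 m)).
It fails at once if a funnel or another loose thing is lifted or shifted (over 10 mm) (distance of any of funnel_drawn, funnel_next, forceps, petri_dish, wash_bottle from where it was at the start of the episode above 0.01 m).
It also fails if it takes over 51 s, if anything falls off the work surface, if the arm or the gripper's body presses on something with over 40 N, if the wrist force passes 120 N, or if a joint passes its speed limit or range.

ROBOT

A 6-joint arm with a two-finger parallel gripper is mounted at the origin on a cart in front of the work surface, level with it; the furniture and walls round the work are solid. World frame = base frame: x ahead of the robot, y to its left, z up, the work surface at z = 0. Lengths are in m, angles in rad, forces in N, time in s.
With the tool pointing down it reaches from about 0.275 to 0.85 m from the base axis. Payload 19 kg.
Tool frame: the origin (TCP) lies midway between the tips of the shut fingers; the grasp point (between the pads) lies 19 mm behind it (grasp_offset is the distance from the TCP to the grasp point, in m); y points along the fingers, z is the direction in which the jaws open and shut, and the axes are right-handed (so a half turn about y gives the same grasp; the last joint's range is limited). The gripper opens to 85 mm and grips with 20 to 120 N. Pads are 22 mm wide; open, the fingers measure 114 mm over their backs; the gripper's body (76 mm by 85 mm) begins 54 mm behind the grasp point. The pads swing forward as they close: fully open they stand 13 mm farther back than shut.
Start: joints at [-1.239, 0.15, 1.437, -0, 1.554, -0.134], TCP at [0.258, -0.514, 0.208] pointing down, gripper open.
Joint ranges: [-2.8, 2.8], [-0.68, 2.1], [0.12, 2.68], [-1.39, 4.53], [0.16, 2.79], [-2.81, 2.81]. Speed limits (rad/s): [1.89, 1.89, 2.22, 3.01, 3.01, 3.01].

INTERFACE

Orientations are given as a rotation vector (axis times angle).
In Python, from plant import get_state, camera, job_done, regions_of, mark_of, grasp_offset gives the robot as it stands. The module is installed in compiled form; this text tells all that it offers.
- The arm moves only by the tool drive_tool, never from a script. Its argument "commands" is a list of rows, each an object of numbers: "jaw": the opening, from 0 (shut) to 1 (fully open); "x", "y", "z": the shift along the tool's x, y, z normalised to -1 to 1, where 1 is 0.025 m; "wx", "wy", "wz": the turn, a rotation vector about the tool's x, y, z normalised to -1 to 1, where 1 is 5 degrees. A call has 1 to 5 rows; each row shifts and turns the pose as measured when the row begins, along the tool's axes as they then stand; what a row does not reach is not made up. A row lasts 1/8 s, in which the tool goes at most 62.5 mm and 10.7 degrees, less where a joint would pass 70% of its speed; a pose out of reach is approached as far as the arm can. A call with a number of a shift or a turn outside -1 to 1 is refused whole. A call with a gripper value outside its range is refused whole. The fingers move at their own pace and stop on an object; the grip force is fixed at half the most. Time passes only in rows, so rows that do not move let the fingers close. It gives the time, the measured TCP pose, the force and the opening at its end, in the units of the state.
- get_state(): the state, without advancing time (a new reading comes with each control period).
- camera(name): name is "side" or "top"; returns a dict with "image" (480x640x3 uint8, red, green, blue), "range_z" (480x640 float32, m along the optical axis (not along the pixel's ray), 0 where there is no reading), "fx", "fy", "cx", "cy" (pixels), "rvec" (rotation vector, rad) and "tvec" (3), from world to camera coordinates, as OpenCV has them. Camera axes: x right, y down, z forward; pixel columns grow to the right and rows downward; lengths in m; the calibration is good to about 2 mm. A picture is of the moment at which its call begins.
- job_done(): hands the job in, once; it reports no verdict.
Trained networks look in a picture, given as the dict that the camera call returned (one of the last four; its "shot" number tells which), for a name from the list of things; names that differ only in an ending like _2 or _b are one class to them, and where a whole thing is asked for, a point or a joint stands for the part that bears it (a point fixed in the world has none). Each returns a list of dicts, best first, with "p" (0 to 1); they miss things now and then, are a little off and sometimes report something else, mostly with a low value. They report only what shows in the picture. A call takes as long as a camera call. They do not tell look-alikes from the thing itself.
- regions_of(picture, thing): "region" (480x640 bool, what is visible of it).
- mark_of(picture, thing): "xyz" ([x, y, z] in m, in world coordinates, good to about 4 mm: a listed point, or the origin of a listed thing).
The state is a dict: "t": time; "qpos": joint angles; "qvel": joint speeds; "effort": joint torques, N m; "eef_pos": TCP position; "orientation": TCP orientation; "contact_force": force on the tool from outside, world axes, zero at the start; "ft_torque": the same for the moment, N m; "width": finger opening in m.
Only numpy, scipy, OpenCV 4.12 (cv2) and the standard library are available. Lean on these libraries where they do the work, as an engineer would, in place of code of your own. Each camera call takes 0.05 s, during which the arm holds its last target.

## Working session

There is one attempt and no reset: what is moved stays moved. The work goes in short steps, Python scripts to look and compute and a tool call to move; the robot and the scene stay as the last step left them, time stands still between calls to the robot, and variables do not carry over. Pictures are saved under pics/ and viewed, and the job is handed in when it is done.

Besides the shell and the picture viewer there is one more tool, called after ">>>" by a JSON object that holds its "name" and its "arguments", one argument or row to a line. drive_tool: Moves the arm, as the interface text tells. Its arguments: {"type":"object","properties":{"commands":{"type":"array"}},"required":["commands"]}

```bash
mkdir -p pics; python3 - <<'E'
from plant import *
import cv2,numpy as np
print(get_state(), grasp_offset)
for n in ("top","side"):
    p=camera(n); cv2.imwrite(f"pics/{n}0.png",p["image"][:,:,::-1])
    print(n,p["fx"],p["cx"],p["cy"],p["rvec"],p["tvec"])
    for t in ["handle_drawn","handle_next","handle_bare","spindle_drawn","spindle_next","spindle_bare","filter_unit","funnel_drawn","funnel_next","forceps","petri_dish","wash_bottle"]:
        try: print(t,[(round(d["p"],2),np.round(d["xyz"],3).tolist()) for d in mark_of(p,t)][:5])
        except Exception as e: print(t,e)
E
```

```text
{'t': 0.0, 'qpos': array([-1.23901618e+00,  1.50986010e-01,  1.43802247e+00,  3.00247896e-06,
        1.55378243e+00, -1.33986428e-01]), 'qvel': array([ 7.95443980e-04,  9.66194664e-05, -1.31423956e-03, -8.65009677e-04,
        1.19772832e-03, -7.87079496e-05]), 'effort': array([ 5.54413127e-04, -7.13064051e+01, -5.70879686e+01, -2.45494784e-04,
        8.96778947e-03,  1.04229102e-04]), 'eef_pos': array([ 0.25813972, -0.51350049,  0.20757973]), 'orientation': array([-0.46553806,  1.96346138, -1.96105605]), 'contact_force': array([-0.46349653,  0.23925869,  0.20422708]), 'ft_torque': array([-0.05834308,  0.00703796, -0.04295352]), 'width': 0.0852674819563345} 0.0187
top 488.70390072466614 317.5448298951229 239.3216116305529 [ 2.14448415 -2.16650982  0.12908868] [-0.02295595  0.57631006  1.02110574]
handle_drawn [(0.77, [0.475, 0.067, 0.06])]
handle_next [(0.59, [0.503, -0.096, 0.058])]
handle_bare [(0.59, [0.509, -0.041, 0.064]), (0.54, [0.534, 0.141, 0.064])]
spindle_drawn [(0.9, [0.526, 0.071, 0.068])]
spindle_next [(0.67, [0.511, -0.044, 0.06])]
spindle_bare [(0.85, [0.539, 0.192,
[... 423 characters left out ...]
78942 [ 0.38590449 -2.47745465  1.61553223] [0.51663998 0.13726581 0.70500496]
handle_drawn [(0.6, [0.472, 0.064, 0.062])]
handle_next [(0.44, [0.498, -0.096, 0.065])]
handle_bare [(0.56, [0.533, 0.142, 0.062])]
spindle_drawn [(0.8, [0.525, 0.076, 0.062])]
spindle_next [(0.85, [0.511, -0.04, 0.067]), (0.43, [0.413, 0.114, -0.004])]
spindle_bare [(0.88, [0.538, 0.194, 0.067])]
filter_unit [(0.97, [0.524, 0.077, -0.004]), (0.35, [0.534, 0.141, 0.061])]
funnel_drawn [(0.94, [0.662, 0.058, 0.06])]
funnel_next [(0.95, [0.65, -0.06, 0.059]), (0.84, [0.396, -0.3, 0.0])]
forceps [(0.58, [0.412, 0.113, -0.007])]
petri_dish [(0.87, [0.495, -0.173, -0.004])]
wash_bottle [(0.9, [0.651, -0.164, -0.004])]
```

View pics/top0.png

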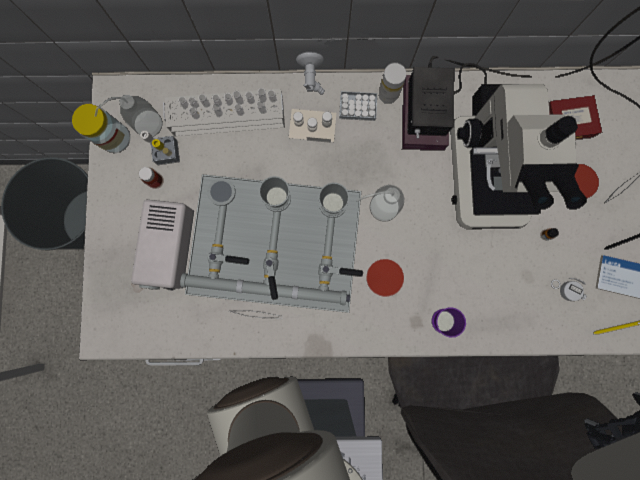

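View pics/side0.png

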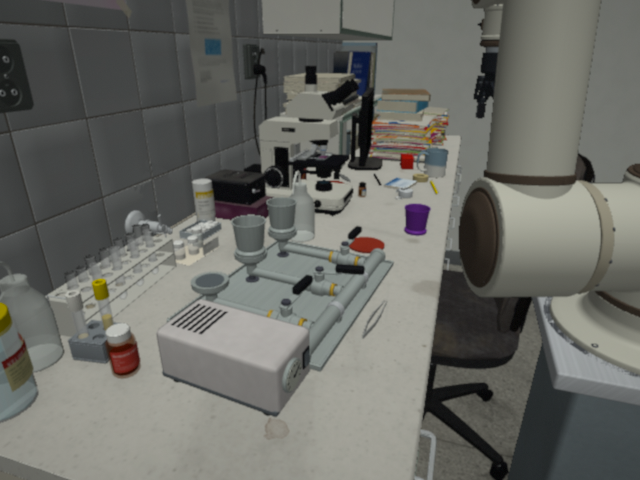

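```bash
python3 - <<'E'
import cv2
a=cv2.imread("pics/top0.png")[150:400,120:460]
cv2.imwrite("pics/crop0.png",cv2.resize(a,None,fx=2.3,fy=2.3,interpolation=cv2.INTER_CUBIC))
E
```

```text
(no output)
```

View pics/crop0.png

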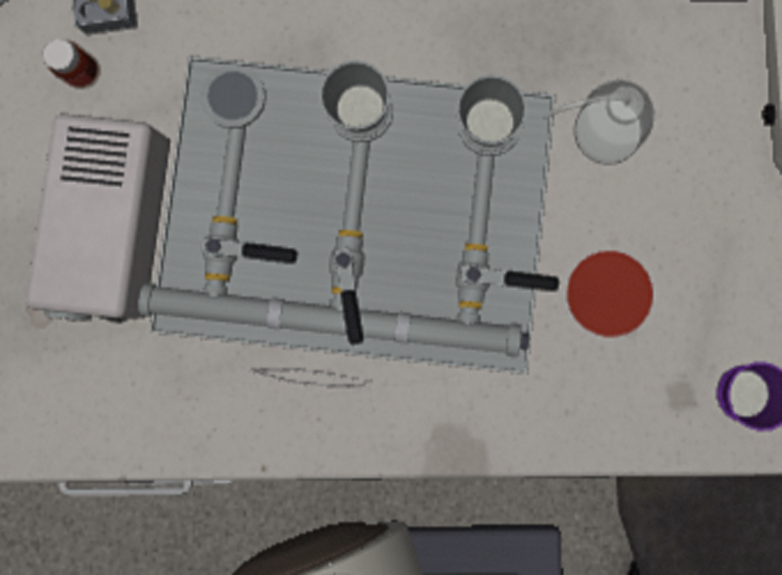

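The middle station (spindle at top px 270,262) has the lever over the header and a steel funnel, so it is *drawn*. The right station (325,268) is crosswise with a steel funnel, so it is *next*. The left station (215,258) has only an empty support, so it is *bare*. The purple cup at (448,321) is a decoy. The crop confirms this.

```bash
cat > h.py <<'E'
from plant import *
import numpy as np
from scipy.spatial.transform import Rotation as R
S=dict(drawn=np.array([.5255,.0735]),next=np.array([.511,-.042]),bare=np.array([.5385,.193]))
X=np.array([.993,-.118]);Y=np.array([.118,.993])
def go(x,y,z):
    s=get_state();Rm=R.from_rotvec(s["orientation"]).as_matrix()
    d=np.array([x,y,z])-s["eef_pos"]
    print("pos",s["eef_pos"].round(4),"d",d.round(4),"tool units",(Rm.T@d/.025).round(2),"F",s["contact_force"].round(1),"t",s["t"])
def face(st,th,r,gap,a=.011,b=.0145,side=+1):
    """finger centre touching the lever face at radius r; box half a along world x?, see axes"""
    s=get_state();Rm=R.from_rotvec(s["orientation"]).as_matrix()
    u=-X*np.cos(th)-Y*np.sin(th)          # handle dir
    n=np.array([u[1],-u[0]])*side         # CW side for side=+1 (push CCW)
    h=a*abs(Rm[:2,0]@n)+b*abs(Rm[:2,2]@n)
    return S[st]+u*r+n*(.007+h+gap)
E
python3 - <<'E'
from h import *
print(R.from_rotvec(get_state()["orientation"]).as_matrix().round(3))
for th in (.25,.5,.8,1.1,1.35,1.57,1.65): print(th,face("drawn",th,.055,0).round(3),face("drawn",th,.055,.012).round(3))
for th in (1.57,1.3,1,.7,.4,.15,0,-.08): print(th,face("next",th,.055,0,side=-1).round(3),face("next",th,.055,.012,side=-1).round(3))
# handle angles by black pixels in top view
p=camera("top");im=p["image"].astype(int);z=p["range_z"]
v,u=np.nonzero((im.max(2)<45)&(z>0));zz=z[v,u]
pc=np.stack([(u-p["cx"])/p["fx"]*zz,(v-p["cy"])/p["fy"]*zz,zz],1)
Rw=R.from_rotvec(p["rvec"]).as_matrix();w=(pc-p["tvec"])@Rw
for st in S:
    q=w[(w[:,2]>.05)&(w[:,2]<.085)&(np.linalg.norm(w[:,:2]-S[st],axis=1)<.095)&(np.linalg.norm(w[:,:2]-S[st],axis=1)>.022)][:,:2]
    m=q.mean(0);e=np.linalg.svd(q-m)[2][0] if len(q)>5 else 0
    d=(m-S[st]);print(st,len(q),m.round(4),"r",np.linalg.norm(d).round(4),"ang",np.arctan2(-d@Y,-d@X).round(3), "axis",e)
go(.465,.10,.16)
E
```

```text
[[-0.893 -0.     0.449]
 [-0.449  0.    -0.893]
 [-0.    -1.    -0.   ]]
0.25 [0.468 0.09 ] [0.466 0.102]
0.5 [0.466 0.074] [0.462 0.085]
0.8 [0.468 0.057] [0.46  0.066]
1.1 [0.474 0.042] [0.464 0.048]
1.35 [0.484 0.03 ] [0.472 0.034]
1.57 [0.495 0.022] [0.483 0.023]
1.65 [0.5   0.019] [0.488 0.02 ]
1.57 [ 0.528 -0.099] [ 0.54  -0.101]
1.3 [ 0.513 -0.102] [ 0.525 -0.107]
1 [ 0.495 -0.1  ] [ 0.504 -0.108]
0.7 [ 0.478 -0.091] [ 0.484 -0.101]
0.4 [ 0.465 -0.08 ] [ 0.468 -0.091]
0.15 [ 0.457 -0.069] [ 0.457 -0.081]
0 [ 0.453 -0.06 ] [ 0.452 -0.072]
-0.08 [ 0.452 -0.056] [ 0.45  -0.068]
drawn 258 [0.5014 0.1011] r 0.0367 ang -0.735 axis [-0.61848656 -0.78579538]
next 121 [ 0.5035 -0.0969] r 0.0554 ang 1.554 axis [-0.13814093 -0.99041258]
bare 126 [0.5313 0.1394] r 0.0541 ang 1.555 axis [-0.14319583 -0.98969437]
pos [ 0.2582 -0.5137  0.2082] d [ 0.2068  0.6137 -0.0482] tool units [-18.42   1.93 -18.22] F [-1.   0.3  0.7] t 1.35
```

>>> {"name": "drive_tool", "arguments": {
  "commands": [
    {"jaw": 0, "x": -1, "z": -1, "wy": 1},
    {"jaw": 0, "x": -1, "z": -1, "wy": 1},
    {"jaw": 0, "x": -1, "z": -1, "wy": 1},
    {"jaw": 0, "x": -1, "z": -1, "wy": 1},
    {"jaw": 0, "x": -1, "z": -1, "wy": 1}
  ]
}}

```text
$.commands[0]: bad value
```

```bash
python3 - <<'E'
from h import *
go(.465,.10,.16); print(R.from_rotvec(get_state()["orientation"]).as_matrix().round(3),get_state()["width"],get_state()["qpos"])
E
```

```text
pos [ 0.2582 -0.5137  0.2082] d [ 0.2068  0.6137 -0.0482] tool units [-18.42   1.93 -18.22] F [-1.   0.3  0.7] t 1.35
[[-0.893 -0.     0.449]
 [-0.449  0.    -0.893]
 [-0.    -1.    -0.   ]] 0.08543699279971807 [-1.23899877e+00  1.50483198e-01  1.43740540e+00  2.61948438e-05
  1.55381281e+00 -1.34011516e-01]
```

>>> {"name": "drive_tool", "arguments": {
  "commands": [
    {"jaw": 0, "x": -1, "y": 0, "z": -1, "wx": 0, "wy": 1, "wz": 0},
    {"jaw": 0, "x": -1, "y": 0, "z": -1, "wx": 0, "wy": 1, "wz": 0},
    {"jaw": 0, "x": -1, "y": 0, "z": -1, "wx": 0, "wy": 1, "wz": 0},
    {"jaw": 0, "x": -1, "y": 0, "z": -1, "wx": 0, "wy": 1, "wz": 0},
    {"jaw": 0, "x": -1, "y": 0, "z": -1, "wx": 0, "wy": 1, "wz": 0}
  ]
}}

```text
t: 1.98
eef_pos: [0.3429, -0.3568, 0.2078]
orientation: [-0.014, 2.215, -2.215]
contact_force: [0.5, -0.5, 0.0]
width: -0.0002
```

```bash
python3 - <<'E'
from h import *
go(.465,.10,.16); print(R.from_rotvec(get_state()["orientation"]).as_matrix().round(3),get_state()["width"],get_state()["qpos"])
E
```

```text
pos [ 0.3429 -0.3568  0.2078] d [ 0.1221  0.4568 -0.0478] tool units [ -5.11   1.92 -18.21] F [ 0.5 -0.5  0. ] t 1.975
[[-1.    -0.     0.012]
 [-0.012  0.    -1.   ]
 [ 0.    -1.    -0.   ]] -0.00021266426690279673 [-9.61127501e-01 -1.74172028e-02  1.61673998e+00  6.95494415e-05
  1.54244332e+00  5.97174189e-01]
```

>>> {"name": "drive_tool", "arguments": {
  "commands": [
    {"jaw": 0, "x": -0.28, "y": 0, "z": -1, "wx": 0, "wy": 0.25, "wz": 0},
    {"jaw": 0, "x": -0.28, "y": 0, "z": -1, "wx": 0, "wy": 0.25, "wz": 0},
    {"jaw": 0, "x": -0.28, "y": 0, "z": -1, "wx": 0, "wy": 0.25, "wz": 0},
    {"jaw": 0, "x": -0.28, "y": 0, "z": -1, "wx": 0, "wy": 0.25, "wz": 0},
    {"jaw": 0, "x": -0.28, "y": 0, "z": -1, "wx": 0, "wy": 0, "wz": 0}
  ]
}}

```text
t: 2.6
eef_pos: [0.3837, -0.2285, 0.2082]
orientation: [-0.087, -2.181, 2.182]
contact_force: [-0.6, 0.7, 0.0]
width: 0.0003
```

>>> {"name": "drive_tool", "arguments": {
  "commands": [
    {"jaw": 0, "x": -0.3, "y": 0, "z": -1, "wx": 0, "wy": 0, "wz": 0},
    {"jaw": 0, "x": -0.3, "y": 0, "z": -1, "wx": 0, "wy": 0, "wz": 0},
    {"jaw": 0, "x": -0.3, "y": 0, "z": -1, "wx": 0, "wy": 0, "wz": 0},
    {"jaw": 0, "x": -0.3, "y": 0, "z": -1, "wx": 0, "wy": 0, "wz": 0},
    {"jaw": 0, "x": -0.3, "y": 0, "z": -1, "wx": 0, "wy": 0, "wz": 0}
  ]
}}

```text
t: 3.22
eef_pos: [0.432, -0.1026, 0.2088]
orientation: [-0.089, -2.181, 2.184]
contact_force: [-0.0, -0.7, -0.7]
width: 0.0002
```

>>> {"name": "drive_tool", "arguments": {
  "commands": [
    {"jaw": 0, "x": -0.3, "y": 0, "z": -1, "wx": 0, "wy": 0, "wz": 0},
    {"jaw": 0, "x": -0.3, "y": 0, "z": -1, "wx": 0, "wy": 0, "wz": 0},
    {"jaw": 0, "x": -0.3, "y": 0, "z": -1, "wx": 0, "wy": 0, "wz": 0},
    {"jaw": 0, "x": -0.3, "y": 0, "z": -1, "wx": 0, "wy": 0, "wz": 0},
    {"jaw": 0, "x": -0.3, "y": 0, "z": -1, "wx": 0, "wy": 0, "wz": 0}
  ]
}}

```text
t: 3.85
eef_pos: [0.4805, 0.0235, 0.2094]
orientation: [-0.09, -2.182, 2.185]
contact_force: [0.2, -0.3, -0.1]
width: -0.0001
```

```bash
python3 - <<'E'
from h import *
go(.465,.103,.16); print(R.from_rotvec(get_state()["orientation"]).as_matrix().round(3))
E
```

```text
pos [0.4805 0.0235 0.2094] d [-0.0155  0.0795 -0.0494] tool units [ 0.88  1.97 -3.12] F [ 0.2 -0.3 -0.1] t 3.85
[[-0.997  0.004 -0.078]
 [ 0.078 -0.002 -0.997]
 [-0.004 -1.     0.001]]
```

>>> {"name": "drive_tool", "arguments": {
  "commands": [
    {"jaw": 0, "x": 0.22, "y": 0, "z": -0.8, "wx": 0, "wy": 0, "wz": 0},
    {"jaw": 0, "x": 0.22, "y": 0.3, "z": -0.8, "wx": 0, "wy": 0, "wz": 0},
    {"jaw": 0, "x": 0.22, "y": 0.5, "z": -0.8, "wx": 0, "wy": 0, "wz": 0},
    {"jaw": 0, "x": 0.22, "y": 0.6, "z": -0.8, "wx": 0, "wy": 0, "wz": 0},
    {"jaw": 0, "x": 0, "y": 0.5, "z": 0, "wx": 0, "wy": 0, "wz": 0}
  ]
}}

```text
t: 4.47
eef_pos: [0.4653, 0.1089, 0.1612]
orientation: [-0.09, -2.184, 2.187]
contact_force: [0.5, 0.2, 0.6]
width: -0.0004
```

```bash
python3 - <<'E'
from h import *
go(.465,.104,.052)
import cv2
for n in ("top","side"):
    p=camera(n); cv2.imwrite(f"pics/{n}1.png",cv2.resize(p["image"][200:320,160:400,::-1] if n=="top" else p["image"][150:390,100:460,::-1],None,fx=2.2,fy=2.2))
E
```

```text
pos [0.4653 0.1089 0.1612] d [-0.0003 -0.0049 -0.1092] tool units [0.02 4.37 0.19] F [0.5 0.2 0.6] t 4.475
```

View pics/side1.png

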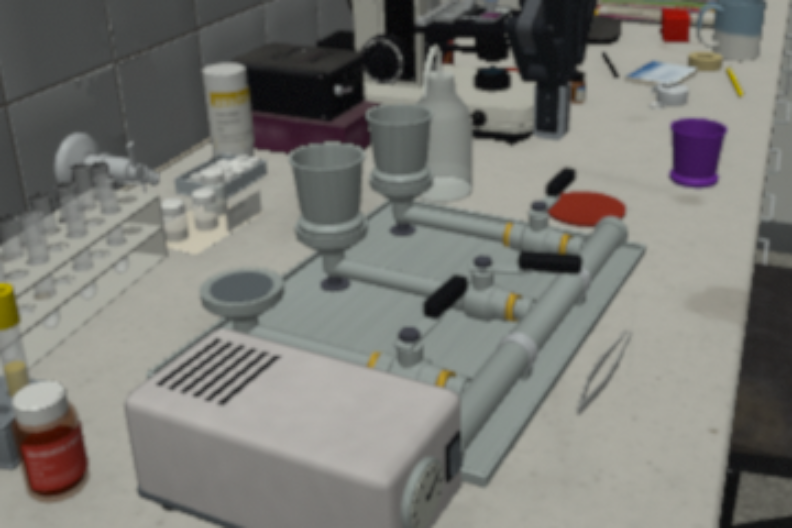

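View pics/top1.png

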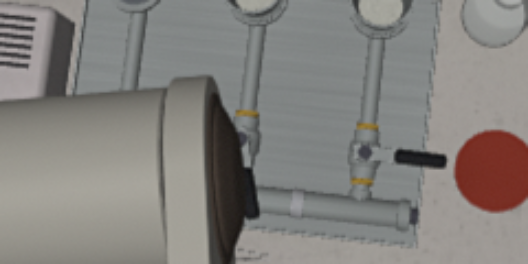

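```bash
python3 - <<'E'
from h import *
import cv2
p=camera("side")
K=np.array([[p["fx"],0,p["cx"]],[0,p["fy"],p["cy"]],[0,0,1]])
for q in (get_state()["eef_pos"],[.474,.066,.063],[.526,.0735,.063]):
    print(q,cv2.projectPoints(np.array([q]),p["rvec"],p["tvec"],K,None)[0].ravel())
im=p["image"][:,:,::-1].copy();c=cv2.projectPoints(get_state()["eef_pos"][None],p["rvec"],p["tvec"],K,None)[0].ravel();cv2.circle(im,tuple(int(v) for v in c),5,(0,0,255),1)
cv2.imwrite("pics/side2.png",im)
E
```

```text
[0.46547377 0.1075121  0.16143935] [350.11105739 224.40126173]
[0.474, 0.066, 0.063] [349.32963149 268.87306437]
[0.526, 0.0735, 0.063] [319.16302636 266.44118521]
```

View pics/side2.png

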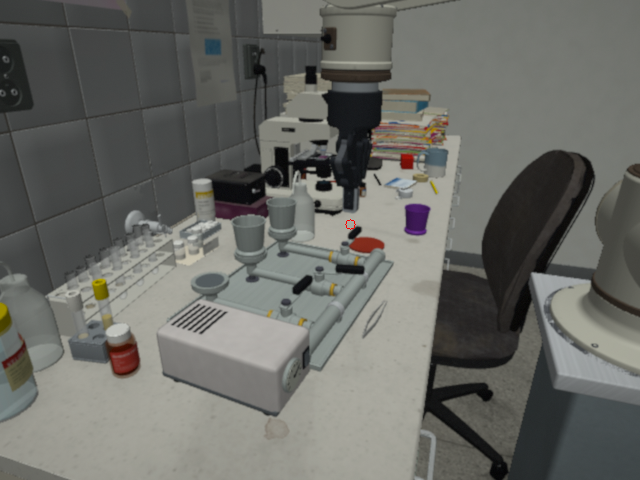

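```bash
python3 - <<'E'
from h import *
p=camera("side");z=p["range_z"]
v,u=np.mgrid[180:216,335:366];v=v.ravel();u=u.ravel();zz=z[v,u]
pc=np.stack([(u-p["cx"])/p["fx"]*zz,(v-p["cy"])/p["fy"]*zz,zz],1)
w=(pc-p["tvec"])@R.from_rotvec(p["rvec"]).as_matrix()
for vv in range(180,216,3):
    k=(v==vv)&(zz>0)&(zz<1.2); 
    if k.any(): print(vv,u[k].min(),u[k].max(),w[k].min(0).round(3),w[k].max(0).round(3))
print(get_state()["eef_pos"])
E
```

```text
180 335 362 [0.452 0.1   0.231] [0.48  0.149 0.243]
183 336 361 [0.453 0.102 0.227] [0.48  0.145 0.238]
186 340 358 [0.453 0.118 0.224] [0.479 0.142 0.233]
189 343 359 [0.454 0.105 0.218] [0.477 0.123 0.223]
192 335 359 [ 0.455 -0.398  0.05 ] [0.63  0.123 0.218]
195 335 359 [ 0.454 -0.375  0.049] [0.623 0.123 0.214]
198 335 359 [ 0.454 -0.35   0.048] [0.616 0.122 0.209]
201 335 358 [ 0.455 -0.35   0.041] [0.613 0.123 0.205]
204 335 358 [ 0.455 -0.348  0.033] [0.613 0.123 0.2  ]
207 335 358 [ 0.455 -0.349  0.025] [0.614 0.123 0.195]
210 335 356 [ 0.456 -0.369  0.009] [0.613 0.115 0.188]
213 335 365 [ 0.545 -0.394 -0.002] [ 0.616 -0.341  0.009]
[0.46577289 0.10744751 0.16197644]
```

```bash
python3 - <<'E'
import cv2
a=cv2.imread("pics/side2.png")[120:270,280:430]
cv2.imwrite("pics/crop2.png",cv2.resize(a,None,fx=4,fy=4,interpolation=cv2.INTER_CUBIC))
E
```

```text
(no output)
```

View pics/crop2.png

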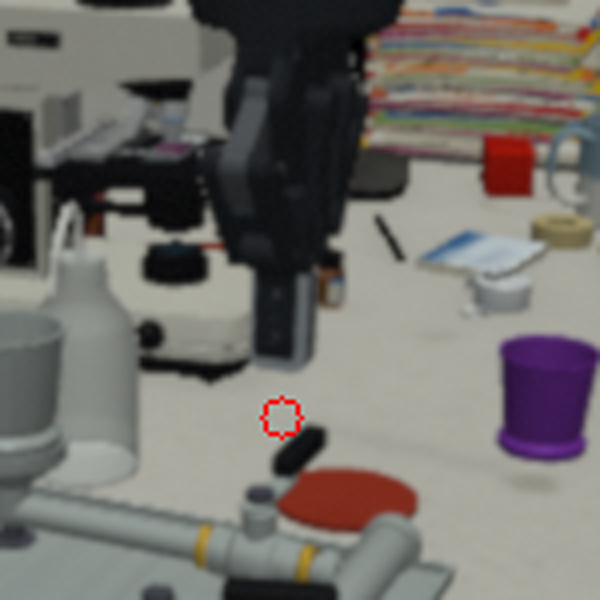

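>>> {"name": "drive_tool", "arguments": {
  "commands": [
    {"jaw": 0, "x": 0, "y": 0.8, "z": 0.1, "wx": 0, "wy": 0, "wz": 0},
    {"jaw": 0, "x": 0, "y": 0.8, "z": 0, "wx": 0, "wy": 0, "wz": 0},
    {"jaw": 0, "x": 0, "y": 0.8, "z": 0, "wx": 0, "wy": 0, "wz": 0},
    {"jaw": 0, "x": 0, "y": 0.6, "z": 0, "wx": 0, "wy": 0, "wz": 0},
    {"jaw": 0, "x": 0, "y": 0.3, "z": 0, "wx": 0, "wy": 0, "wz": 0}
  ]
}}

```text
t: 5.3
eef_pos: [0.4693, 0.1018, 0.0809]
orientation: [-0.104, -2.184, 2.187]
contact_force: [-0.9, 0.3, 0.2]
width: -0.0003
```

```bash
cat >> h.py <<'E'
def tip(name,crop):
    import cv2
    p=camera("side");s=get_state()
    K=np.array([[p["fx"],0,p["cx"]],[0,p["fy"],p["cy"]],[0,0,1]])
    c=cv2.projectPoints(s["eef_pos"][None],p["rvec"],p["tvec"],K,None)[0].ravel()
    im=p["image"][:,:,::-1].copy();u,v=[int(round(t)) for t in c];cv2.circle(im,(u,v),2,(0,0,255),1)
    z=p["range_z"];vv,uu=np.mgrid[v-45:v+20,u-30:u+30];vv=vv.ravel();uu=uu.ravel();zz=z[vv,uu]
    pc=np.stack([(uu-p["cx"])/p["fx"]*zz,(vv-p["cy"])/p["fy"]*zz,zz],1)
    w=(pc-p["tvec"])@R.from_rotvec(p["rvec"]).as_matrix()
    k=(zz>0)&(abs(w[:,1]-s["eef_pos"][1]-.0145)<.006)&(abs(w[:,0]-s["eef_pos"][0])<.014)
    print("near face lowest z",np.sort(w[k][:,2])[:12].round(4) if k.any() else None, "tcp",s["eef_pos"].round(4),s["contact_force"].round(1),s["t"])
    cv2.imwrite(name,cv2.resize(im[v-90:v+60,u-100:u+100],None,fx=4,fy=4,interpolation=cv2.INTER_CUBIC))
E
python3 -c "
from h import *
tip('pics/s3.png',0)"
```

```text
near face lowest z [0.1056 0.1064 0.1065 0.1073 0.1081 0.1102 0.1103 0.1105 0.1107 0.1112
 0.1112 0.1112] tcp [0.4691 0.1018 0.0803] [-0.6  0.3 -0.9] 5.35
```

View pics/s3.png

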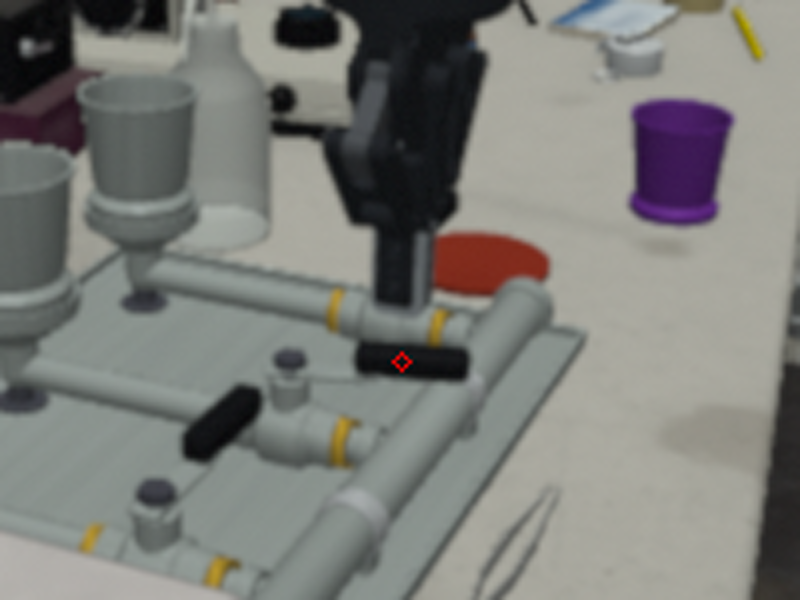

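>>> {"name": "drive_tool", "arguments": {
  "commands": [
    {"jaw": 0, "x": 0.05, "y": 0.6, "z": -0.1, "wx": 0, "wy": 0, "wz": 0},
    {"jaw": 0, "x": 0.05, "y": 0.5, "z": -0.05, "wx": 0, "wy": 0, "wz": 0},
    {"jaw": 0, "x": 0.05, "y": 0.2, "z": 0, "wx": 0, "wy": 0, "wz": 0}
  ]
}}

```text
t: 5.72
eef_pos: [0.4664, 0.1061, 0.0465]
orientation: [-0.104, -2.184, 2.187]
contact_force: [0.6, -0.4, 0.3]
width: -0.0001
```

```bash
python3 -c "
from h import *
tip('pics/s4.png',0);print(R.from_rotvec(get_state()['orientation']).as_matrix().round(3))"
```

```text
near face lowest z [0.0207 0.0213 0.0225 0.0226 0.0257 0.0261 0.0263 0.0273 0.0275 0.0277
 0.0283 0.029 ] tcp [0.4661 0.1061 0.0461] [-0.8 -0.1 -1.2] 5.775
[[-0.997  0.013 -0.082]
 [ 0.082 -0.002 -0.997]
 [-0.013 -1.     0.001]]
```

View pics/s4.png

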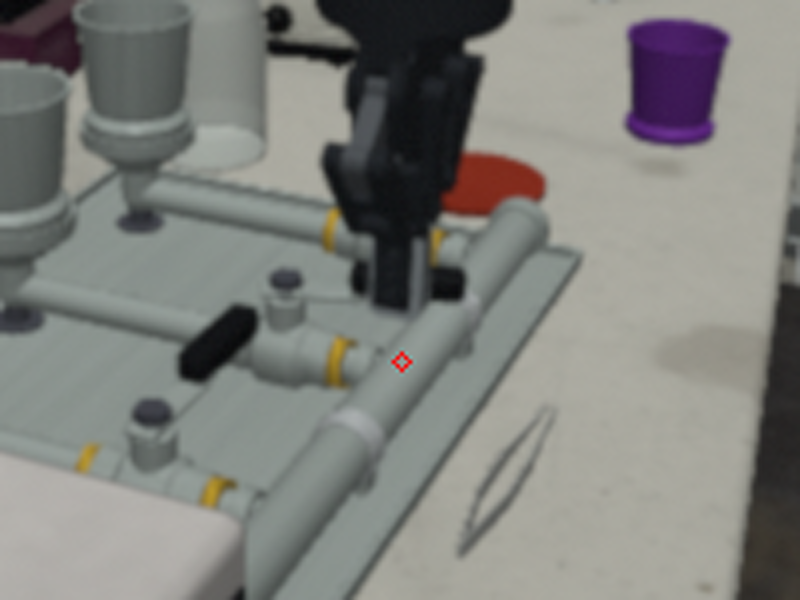

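>>> {"name": "drive_tool", "arguments": {
  "commands": [
    {"jaw": 0, "x": 0, "y": 0.4, "z": 0, "wx": 0, "wy": 0, "wz": 0},
    {"jaw": 0, "x": 0, "y": 0.2, "z": 0, "wx": 0, "wy": 0, "wz": 0}
  ]
}}

```text
t: 6.02
eef_pos: [0.4666, 0.1061, 0.0307]
orientation: [-0.105, -2.184, 2.187]
contact_force: [0.3, 0.3, -0.7]
width: -0.0001
```

```bash
python3 -c "
from h import *
tip('pics/s5.png',0)
p=camera('side');z=p['range_z']
s=get_state();import cv2
K=np.array([[p['fx'],0,p['cx']],[0,p['fy'],p['cy']],[0,0,1]])
u,v=[int(round(t)) for t in cv2.projectPoints(s['eef_pos'][None],p['rvec'],p['tvec'],K,None)[0].ravel()]
for r in range(v-30,v+4,2):
    o=[]
    for c in (u-4,u,u+4):
        d=z[r,c];q=(np.array([(c-p['cx'])/p['fx']*d,(r-p['cy'])/p['fy']*d,d])-p['tvec'])@R.from_rotvec(p['rvec']).as_matrix();o.append(q.round(3).tolist())
    print(r,o)
"
```

```text
near face lowest z [0.0047 0.0049 0.0051 0.0053 0.0054 0.0055 0.0056 0.0057 0.0058 0.0058
 0.0059 0.0059] tcp [0.4665 0.1061 0.0303] [-0.2 -0.5 -0.7] 6.075
267 [[0.467, 0.138, 0.103], [0.46, 0.142, 0.106], [0.455, 0.135, 0.103]]
269 [[0.471, 0.121, 0.09], [0.461, 0.137, 0.1], [0.46, 0.114, 0.089]]
271 [[0.471, 0.12, 0.086], [0.465, 0.118, 0.086], [0.46, 0.112, 0.084]]
273 [[0.471, 0.12, 0.082], [0.465, 0.118, 0.083], [0.46, 0.112, 0.08]]
275 [[0.471, 0.119, 0.079], [0.465, 0.12, 0.08], [0.46, 0.112, 0.077]]
277 [[0.471, 0.121, 0.076], [0.465, 0.119, 0.076], [0.46, 0.113, 0.074]]
279 [[0.471, 0.12, 0.072], [0.464, 0.121, 0.073], [0.46, 0.112, 0.07]]
281 [[0.471, 0.119, 0.068], [0.464, 0.121, 0.07], [0.459, 0.113, 0.066]]
283 [[0.471, 0.119, 0.064], [0.464, 0.119, 0.065], [0.459, 0.113, 0.063]]
285 [[0.472, 0.117, 0.059], [0.465, 0.118, 0.061], [0.459, 0.115, 0.06]]
287 [[0.481, 0.077, 0.032], [0.465, 0.114, 0.055], [0.459, 0.113, 0.056]]
289 [[0.478, 0.09, 0.036], [0.472, 0.088, 0.036], [0.465, 0.087, 0.036]]
291 [[0.476, 0.098, 0.037], [0.47, 0.096, 0.037], [0.464, 0.09, 0.035]]
293 [[0.474, 0.106, 0.038], [0.468, 0.103, 0.037], [0.463, 0.095, 0.034]]
295 [[0.472, 0.111, 0.037], [0.467, 0.106, 0.035], [0.461, 0.1, 0.033]]
297 [[0.471, 0.117, 0.037], [0.466, 0.11, 0.034], [0.461, 0.102, 0.03]]
299 [[0.469, 0.123, 0.037], [0.465, 0.113, 0.032], [0.461, 0.103, 0.027]]
```

View pics/s5.png

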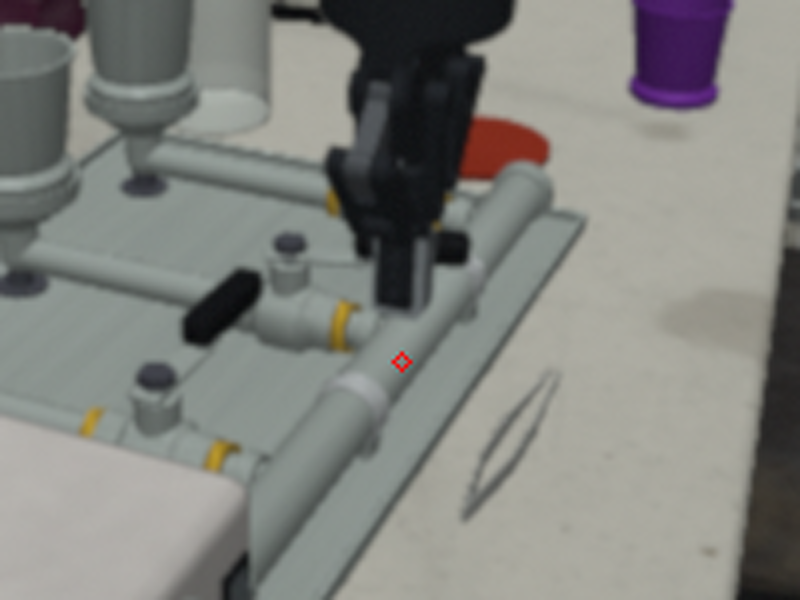

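```bash
python3 -c "
from h import *
s=get_state();Rm=R.from_rotvec(s['orientation']).as_matrix();prev=s['eef_pos'][:2]
for th in (.25,.4,.55,.7,.85,1,1.15,1.3,1.45,1.57,1.65,1.75):
    t=face('drawn',th,.055,0);d=np.array([*(t-prev),0]);print(th,t.round(3),(Rm.T@d/.025).round(2)[[0,2]]);prev=t
"
```

```text
0.25 [0.468 0.09 ] [-0.11  0.65]
0.4 [0.466 0.082] [0.05 0.32]
0.55 [0.465 0.073] [0.   0.34]
0.7 [0.466 0.064] [-0.05  0.35]
0.85 [0.468 0.055] [-0.12  0.35]
1 [0.472 0.047] [-0.18  0.34]
1.15 [0.477 0.038] [-0.25  0.31]
1.3 [0.484 0.031] [-0.31  0.27]
1.45 [0.493 0.025] [-0.36  0.21]
1.57 [0.501 0.021] [-0.32  0.12]
1.65 [0.505 0.019] [-0.17  0.06]
1.75 [0.509 0.017] [-0.17  0.06]
```

>>> {"name": "drive_tool", "arguments": {
  "commands": [
    {"jaw": 0, "x": -0.05, "y": 0, "z": 0.35, "wx": 0, "wy": 0, "wz": 0},
    {"jaw": 0, "x": -0.05, "y": 0, "z": 0.35, "wx": 0, "wy": 0, "wz": 0},
    {"jaw": 0, "x": 0.05, "y": 0, "z": 0.35, "wx": 0, "wy": 0, "wz": 0},
    {"jaw": 0, "x": 0, "y": 0, "z": 0.35, "wx": 0, "wy": 0, "wz": 0},
    {"jaw": 0, "x": -0.05, "y": 0, "z": 0.35, "wx": 0, "wy": 0, "wz": 0}
  ]
}}

```text
t: 6.75
eef_pos: [0.4659, 0.0597, 0.0317]
orientation: [-0.106, -2.186, 2.187]
contact_force: [0.9, 2.9, 1.0]
width: -0.0001
```

```bash
python3 -c "
from h import *
tip('pics/s6.png',0)
go(.468,.055,.030)"
```

```text
near face lowest z [0.0052 0.0053 0.0053 0.0057 0.0057 0.0057 0.0061 0.0062 0.0062 0.0063
 0.0063 0.0064] tcp [0.466  0.0589 0.0317] [ 0.1  0.6 -0. ] 6.8
pos [0.466  0.0589 0.0317] d [ 0.002  -0.0039 -0.0017] tool units [-0.09  0.07  0.15] F [ 0.1  0.6 -0. ] t 6.8
```

View pics/s6.png

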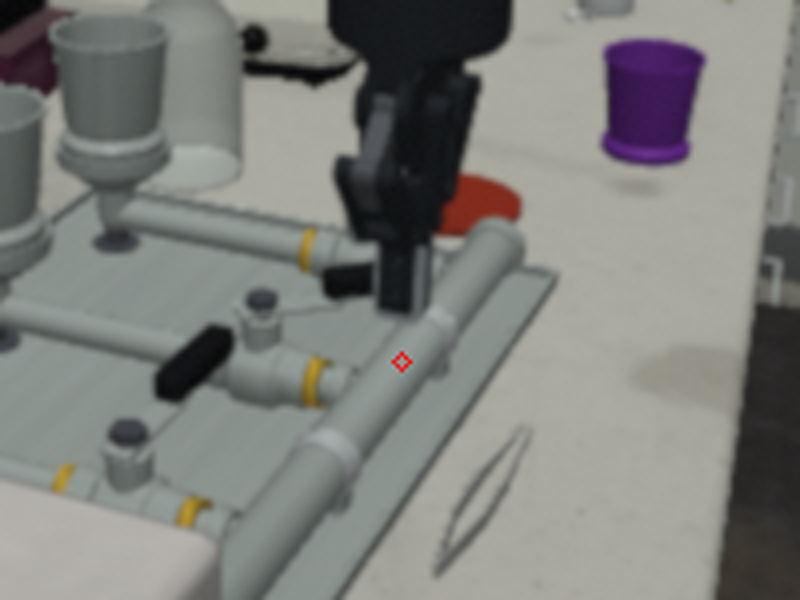

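The lever is turning (force about 3 N), and the finger sits beside the handle. I'll continue the arc.

>>> {"name": "drive_tool", "arguments": {
  "commands": [
    {"jaw": 0, "x": -0.15, "y": 0.05, "z": 0.25, "wx": 0, "wy": 0, "wz": 0},
    {"jaw": 0, "x": -0.2, "y": 0.05, "z": 0.34, "wx": 0, "wy": 0, "wz": 0},
    {"jaw": 0, "x": -0.25, "y": 0, "z": 0.32, "wx": 0, "wy": 0, "wz": 0},
    {"jaw": 0, "x": -0.3, "y": 0, "z": 0.27, "wx": 0, "wy": 0, "wz": 0},
    {"jaw": 0, "x": -0.3, "y": 0, "z": 0.2, "wx": 0, "wy": 0, "wz": 0}
  ]
}}

```text
t: 7.42
eef_pos: [0.4943, 0.0195, 0.0292]
orientation: [-0.105, -2.185, 2.187]
contact_force: [-0.7, 2.0, -0.4]
width: -0.0002
```

```bash
python3 -c "
from h import *
tip('pics/s7.png',0)
go(.501,.021,.030)"
```

```text
near face lowest z [0.0067 0.0068 0.053  0.0537 0.0542 0.0544 0.0547 0.0556 0.0556 0.0561
 0.0569 0.0583] tcp [0.4951 0.0189 0.0292] [-1.4 -0.8 -0.3] 7.475
pos [0.4951 0.0189 0.0292] d [0.0059 0.0021 0.0008] tool units [-0.23 -0.03 -0.1 ] F [-1.4 -0.8 -0.3] t 7.475
```

View pics/s7.png

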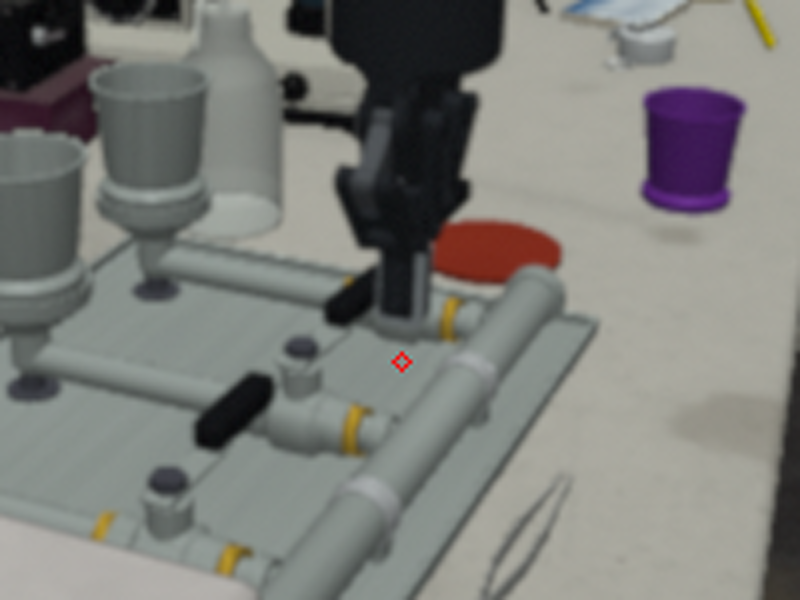

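>>> {"name": "drive_tool", "arguments": {
  "commands": [
    {"jaw": 0, "x": -0.2, "y": 0, "z": 0, "wx": 0, "wy": 0, "wz": 0},
    {"jaw": 0, "x": -0.2, "y": 0, "z": 0, "wx": 0, "wy": 0, "wz": 0},
    {"jaw": 0, "x": -0.2, "y": 0, "z": 0, "wx": 0, "wy": 0, "wz": 0}
  ]
}}

```text
t: 7.85
eef_pos: [0.5006, 0.018, 0.0277]
orientation: [-0.078, -2.173, 2.177]
contact_force: [-62.9, 0.6, 46.4]
width: 0.0001
```

>>> {"name": "drive_tool", "arguments": {
  "commands": [
    {"jaw": 0, "x": -0.15, "y": 0, "z": 0, "wx": 0, "wy": 0, "wz": 0}
  ]
}}

```text
t: 7.98
eef_pos: [0.4997, 0.0181, 0.0272]
orientation: [-0.066, -2.168, 2.173]
contact_force: [-41.9, 1.9, 24.9]
width: 0.0002
```

>>> {"name": "drive_tool", "arguments": {
  "commands": [
    {"jaw": 0, "x": -0.15, "y": 0, "z": 0, "wx": 0, "wy": 0, "wz": 0}
  ]
}}

```text
t: 8.1
eef_pos: [0.4994, 0.0182, 0.0269]
orientation: [-0.054, -2.163, 2.169]
contact_force: [-40.4, -0.9, 27.0]
width: 0.0005
```

The stop is reached (40–60 N). I'll back off gently.

>>> {"name": "drive_tool", "arguments": {
  "commands": [
    {"jaw": 0, "x": 0.3, "y": 0, "z": 0, "wx": 0, "wy": 0, "wz": 0},
    {"jaw": 0, "x": 0.4, "y": 0, "z": 0, "wx": 0, "wy": 0, "wz": 0},
    {"jaw": 0, "x": 0.4, "y": 0, "z": 0, "wx": 0, "wy": 0, "wz": 0}
  ]
}}

```text
t: 8.48
eef_pos: [0.4715, 0.0206, 0.0279]
orientation: [-0.054, -2.163, 2.17]
contact_force: [-0.1, -0.1, 0.8]
width: -0.0004
```

```bash
python3 -c "
from h import *
tip('pics/s8.png',0)
go(.48,.018,.15);print(R.from_rotvec(get_state()['orientation']).as_matrix().round(3))"
```

```text
near face lowest z [0.0049 0.0054 0.0061 0.0064 0.0066 0.0069 0.0077 0.0086 0.0309 0.0318
 0.0327 0.034 ] tcp [0.4704 0.0208 0.0279] [ 0.6 -0.3  0.5] 8.525
pos [0.4704 0.0208 0.0279] d [ 0.0096 -0.0028  0.1221] tool units [-0.24 -4.9   0.1 ] F [ 0.6 -0.3  0.5] t 8.525
[[-0.996 -0.03  -0.079]
 [ 0.079 -0.002 -0.997]
 [ 0.03  -1.     0.004]]
```

View pics/s8.png

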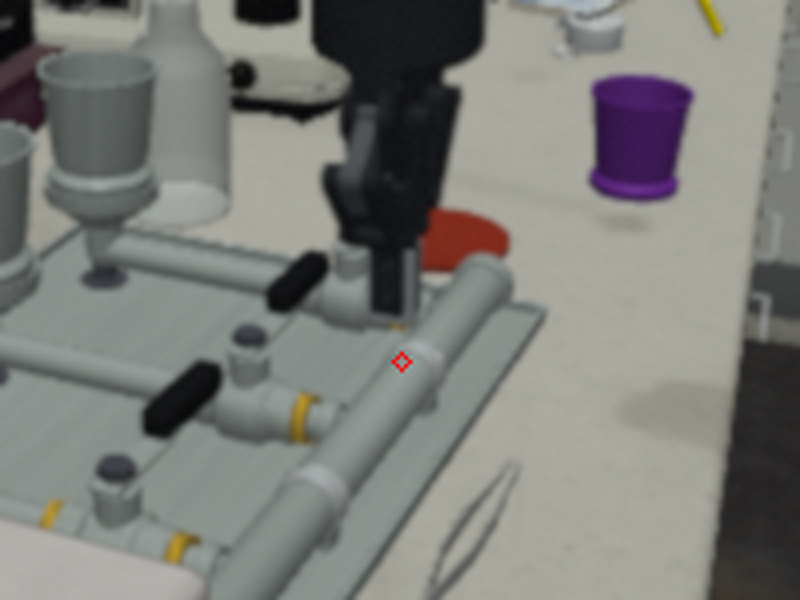

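>>> {"name": "drive_tool", "arguments": {
  "commands": [
    {"jaw": 0, "x": 0, "y": -1, "z": 0, "wx": 0, "wy": 0, "wz": 0},
    {"jaw": 0, "x": 0, "y": -1, "z": 0, "wx": 0, "wy": 0, "wz": 0.3},
    {"jaw": 0, "x": 0, "y": -1, "z": 0, "wx": 0, "wy": 0, "wz": 0},
    {"jaw": 0, "x": 0, "y": -1, "z": 0.3, "wx": 0, "wy": 0, "wz": 0},
    {"jaw": 0, "x": 0, "y": -1, "z": 0.6, "wx": 0, "wy": 0, "wz": 0}
  ]
}}

```text
t: 9.15
eef_pos: [0.4692, -0.0009, 0.1557]
orientation: [-0.082, -2.176, 2.184]
contact_force: [-0.1, 0.2, -0.1]
width: 0.0001
```

```bash
python3 -c "
from h import *
go(.542,-.102,.14);print(R.from_rotvec(get_state()['orientation']).as_matrix().round(3))"
```

```text
pos [ 0.4692 -0.0009  0.1557] d [ 0.0728 -0.1011 -0.0157] tool units [-3.22  0.63  3.8 ] F [-0.1  0.2 -0.1] t 9.15
[[-0.997 -0.004 -0.078]
 [ 0.078 -0.004 -0.997]
 [ 0.003 -1.     0.004]]
```

>>> {"name": "drive_tool", "arguments": {
  "commands": [
    {"jaw": 0, "x": -0.75, "y": 0, "z": 0.85, "wx": 0, "wy": 0, "wz": 0},
    {"jaw": 0, "x": -0.75, "y": 0, "z": 0.85, "wx": 0, "wy": 0, "wz": 0},
    {"jaw": 0, "x": -0.75, "y": 0, "z": 0.85, "wx": 0, "wy": 0, "wz": 0},
    {"jaw": 0, "x": -0.75, "y": 0, "z": 0.85, "wx": 0, "wy": 0, "wz": 0},
    {"jaw": 0, "x": 0, "y": 0, "z": 0, "wx": 0, "wy": 0, "wz": 0}
  ]
}}

```text
t: 9.78
eef_pos: [0.5403, -0.0954, 0.1594]
orientation: [-0.09, -2.177, 2.189]
contact_force: [-0.7, 0.8, -1.3]
width: 0.0003
```

```bash
python3 - <<'E'
from h import *
import cv2
go(.542,-.102,.14)
for n in ("top","side"):
    p=camera(n)
    for t in ("handle_drawn","handle_next","handle_bare"): print(n,t,[(round(d["p"],2),np.round(d["xyz"],3).tolist()) for d in mark_of(p,t)][:3])
    cv2.imwrite(f"pics/{n}9.png",p["image"][:,:,::-1])
E
```

```text
pos [ 0.5403 -0.0954  0.1594] d [ 0.0017 -0.0066 -0.0194] tool units [-0.09  0.78  0.26] F [-0.7  0.8 -1.3] t 9.775
top handle_drawn [(0.7, [0.52, 0.024, 0.058]), (0.19, [0.533, 0.142, 0.065])]
top handle_next [(0.69, [0.502, -0.098, 0.06])]
top handle_bare [(0.64, [0.537, 0.141, 0.065]), (0.57, [0.524, 0.081, 0.0])]
side handle_drawn [(0.54, [0.516, 0.023, 0.061])]
side handle_next [(0.71, [0.498, -0.098, 0.062])]
side handle_bare [(0.62, [0.532, 0.142, 0.062])]
```

View pics/side9.png

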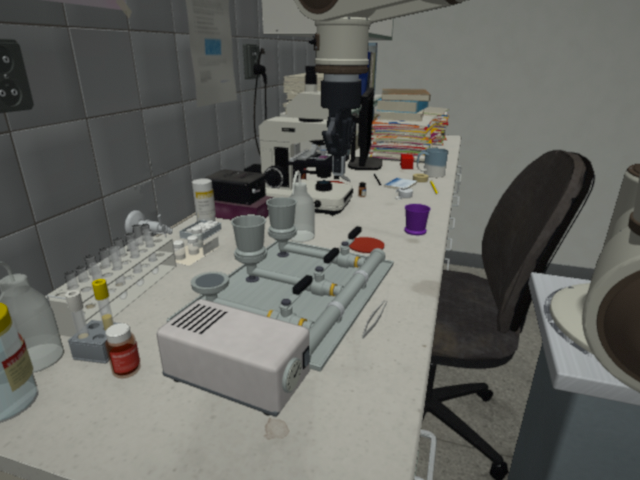

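View pics/top9.png

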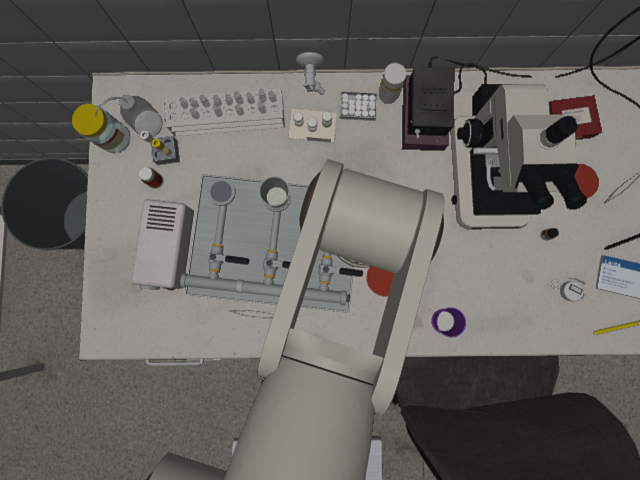

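>>> {"name": "drive_tool", "arguments": {
  "commands": [
    {"jaw": 0, "x": 0, "y": 1, "z": 0.25, "wx": 0, "wy": 0, "wz": 0},
    {"jaw": 0, "x": 0, "y": 1, "z": 0, "wx": 0, "wy": 0, "wz": 0},
    {"jaw": 0, "x": 0, "y": 1, "z": 0, "wx": 0, "wy": 0, "wz": 0},
    {"jaw": 0, "x": 0, "y": 0.8, "z": 0, "wx": 0, "wy": 0, "wz": 0}
  ]
}}

```text
t: 10.68
eef_pos: [0.5403, -0.0998, 0.0646]
orientation: [-0.092, -2.18, 2.194]
contact_force: [0.1, 0.6, -0.4]
width: 0.0001
```

```bash
python3 -c "
from h import *
tip('pics/s10.png',0)
go(.54,-.102,.029);print(R.from_rotvec(get_state()['orientation']).as_matrix().round(3))"
```

```text
near face lowest z [0.0889 0.0891 0.0894 0.091  0.0918 0.092  0.0936 0.0939 0.0939 0.0942
 0.0949 0.095 ] tcp [ 0.5393 -0.0995  0.0621] [-2.3  0.1 -4.1] 10.725
pos [ 0.5393 -0.0995  0.0621] d [ 0.0007 -0.0025 -0.0331] tool units [-0.03  1.33  0.09] F [-2.3  0.1 -4.1] t 10.725
[[-0.997  0.006 -0.075]
 [ 0.075 -0.006 -0.997]
 [-0.006 -1.     0.005]]
```

View pics/s10.png

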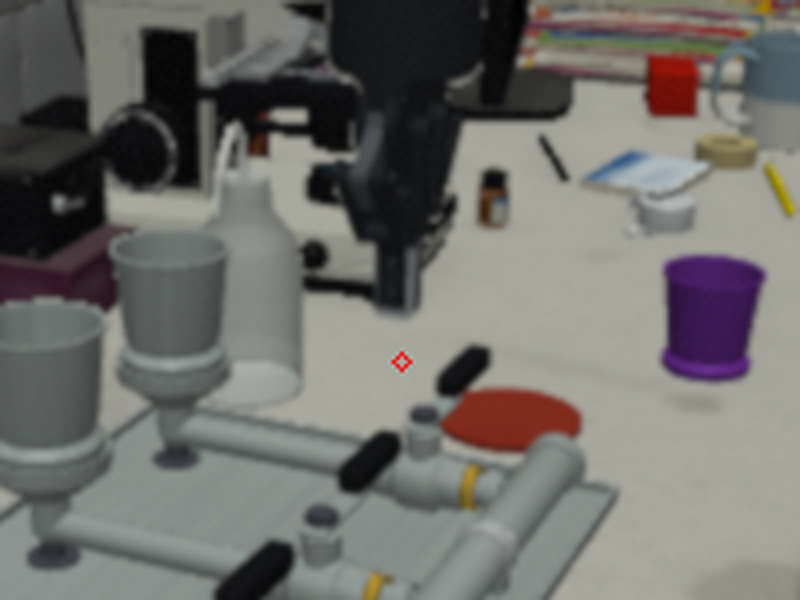

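>>> {"name": "drive_tool", "arguments": {
  "commands": [
    {"jaw": 0, "x": 0, "y": 0.5, "z": 0.05, "wx": 0, "wy": 0, "wz": 0},
    {"jaw": 0, "x": 0, "y": 0.5, "z": 0.05, "wx": 0, "wy": 0, "wz": 0},
    {"jaw": 0, "x": 0, "y": 0.3, "z": 0, "wx": 0, "wy": 0, "wz": 0}
  ]
}}

```text
t: 11.1
eef_pos: [0.5398, -0.1023, 0.0291]
orientation: [-0.09, -2.18, 2.194]
contact_force: [-0.3, -0.2, 0.2]
width: 0.0002
```

```bash
python3 -c "
from h import *
tip('pics/s11.png',0)
s=get_state();Rm=R.from_rotvec(s['orientation']).as_matrix();prev=s['eef_pos'][:2]
for th in (1.55,1.4,1.25,1.1,.95,.8,.65,.5,.35,.2,.05,-.05):
    t=face('next',th,.055,0,side=-1);d=np.array([*(t-prev),0]);print(th,t.round(3),(Rm.T@d/.025).round(2)[[0,2]]);prev=t
"
```

```text
near face lowest z [0.0539 0.055  0.0575 0.0578 0.0588 0.0588 0.0596 0.0599 0.0603 0.0611
 0.0614 0.0615] tcp [ 0.5394 -0.1021  0.0283] [-0.6  0.  -1.1] 11.15
1.55 [ 0.522 -0.099] [ 0.7  -0.07]
1.4 [ 0.515 -0.101] [0.27 0.08]
1.25 [ 0.508 -0.101] [0.29 0.05]
1.1 [ 0.5   -0.101] [0.31 0.01]
0.95 [ 0.492 -0.099] [ 0.33 -0.04]
0.8 [ 0.484 -0.096] [ 0.33 -0.1 ]
0.65 [ 0.476 -0.092] [ 0.32 -0.16]
0.5 [ 0.469 -0.086] [ 0.3  -0.22]
0.35 [ 0.463 -0.078] [ 0.27 -0.28]
0.2 [ 0.458 -0.069] [ 0.22 -0.33]
0.05 [ 0.455 -0.06 ] [ 0.16 -0.38]
-0.05 [ 0.453 -0.055] [ 0.08 -0.19]
```

View pics/s11.png

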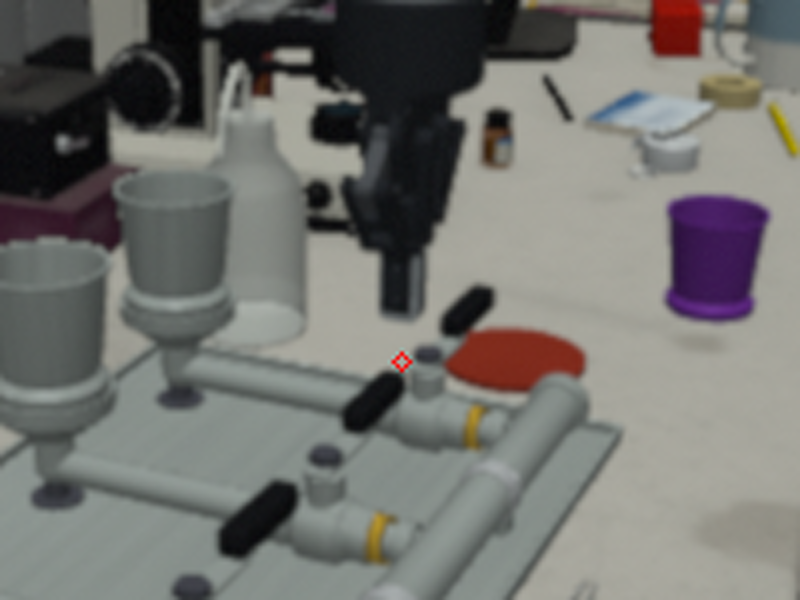

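The finger is behind the handle at the right height, tip z about 0.054. Now I'll pull it round.

>>> {"name": "drive_tool", "arguments": {
  "commands": [
    {"jaw": 0, "x": 0.35, "y": 0, "z": 0, "wx": 0, "wy": 0, "wz": 0},
    {"jaw": 0, "x": 0.35, "y": 0, "z": 0, "wx": 0, "wy": 0, "wz": 0},
    {"jaw": 0, "x": 0.3, "y": 0, "z": 0.05, "wx": 0, "wy": 0, "wz": 0},
    {"jaw": 0, "x": 0.3, "y": 0, "z": 0.05, "wx": 0, "wy": 0, "wz": 0},
    {"jaw": 0, "x": 0.3, "y": 0, "z": 0, "wx": 0, "wy": 0, "wz": 0}
  ]
}}

```text
t: 11.78
eef_pos: [0.498, -0.1017, 0.0295]
orientation: [-0.093, -2.181, 2.195]
contact_force: [2.3, -0.6, 0.7]
width: 0.0001
```

```bash
python3 -c "
from h import *
tip('pics/s12.png',0)
go(.492,-.099,.029)"
```

```text
near face lowest z [0.0599 0.0608 0.0629 0.0629 0.0634 0.065  0.0654 0.0654 0.0654 0.0665
 0.0666 0.0666] tcp [ 0.4972 -0.1016  0.0294] [1.6 0.6 0.7] 11.825
pos [ 0.4972 -0.1016  0.0294] d [-0.0052  0.0026 -0.0004] tool units [ 0.22  0.02 -0.09] F [1.6 0.6 0.7] t 11.825
```

View pics/s12.png

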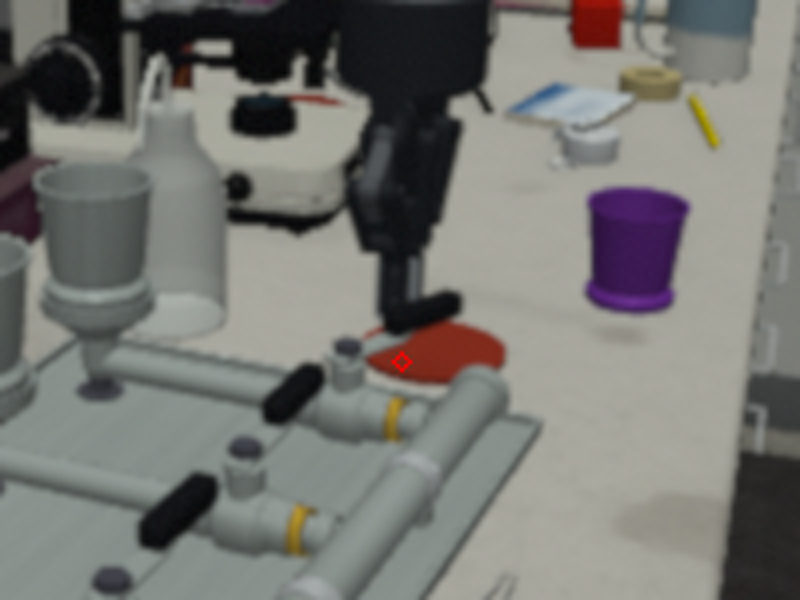

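The lever is turning well, so I'll continue.

>>> {"name": "drive_tool", "arguments": {
  "commands": [
    {"jaw": 0, "x": 0.3, "y": 0, "z": -0.05, "wx": 0, "wy": 0, "wz": 0},
    {"jaw": 0, "x": 0.33, "y": 0, "z": -0.1, "wx": 0, "wy": 0, "wz": 0},
    {"jaw": 0, "x": 0.32, "y": 0, "z": -0.16, "wx": 0, "wy": 0, "wz": 0},
    {"jaw": 0, "x": 0.3, "y": 0, "z": -0.22, "wx": 0, "wy": 0, "wz": 0},
    {"jaw": 0, "x": 0.27, "y": 0, "z": -0.28, "wx": 0, "wy": 0, "wz": 0}
  ]
}}

```text
t: 12.45
eef_pos: [0.4586, -0.0777, 0.0291]
orientation: [-0.094, -2.18, 2.196]
contact_force: [2.1, -1.8, 0.2]
width: -0.0002
```

```bash
python3 -c "
from h import *
tip('pics/s13.png',0)
go(.458,-.069,.029)"
```

```text
near face lowest z [0.0046 0.0054 0.006  0.0065 0.0069 0.0077 0.0077 0.0319 0.0331 0.034
 0.0341 0.0345] tcp [ 0.4579 -0.0769  0.029 ] [ 1.2 -1.   0.8] 12.5
pos [ 0.4579 -0.0769  0.029 ] d [0.0001 0.0079 0.    ] tool units [ 0.02 -0.   -0.31] F [ 1.2 -1.   0.8] t 12.5
```

View pics/s13.png

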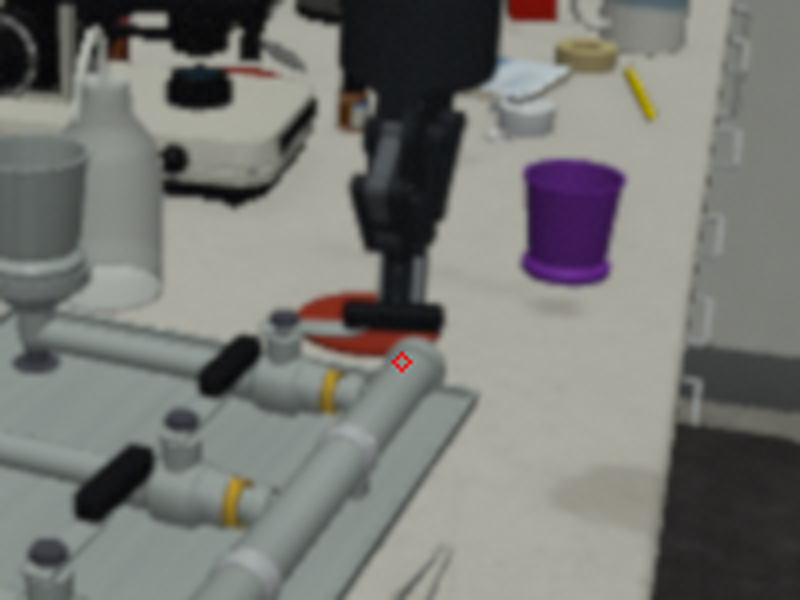

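>>> {"name": "drive_tool", "arguments": {
  "commands": [
    {"jaw": 0, "x": 0.08, "y": 0, "z": -0.3, "wx": 0, "wy": 0, "wz": 0},
    {"jaw": 0, "x": 0.08, "y": 0, "z": -0.2, "wx": 0, "wy": 0, "wz": 0}
  ]
}}

```text
t: 12.75
eef_pos: [0.4544, -0.0633, 0.0288]
orientation: [-0.092, -2.18, 2.195]
contact_force: [1.1, -3.0, 0.1]
width: -0.0001
```

>>> {"name": "drive_tool", "arguments": {
  "commands": [
    {"jaw": 0, "x": 0, "y": 0, "z": -0.15, "wx": 0, "wy": 0, "wz": 0}
  ]
}}

```text
t: 12.88
eef_pos: [0.4544, -0.0591, 0.0287]
orientation: [-0.091, -2.18, 2.195]
contact_force: [-2.1, -3.2, 1.7]
width: -0.0
```

>>> {"name": "drive_tool", "arguments": {
  "commands": [
    {"jaw": 0, "x": 0, "y": 0, "z": -0.15, "wx": 0, "wy": 0, "wz": 0}
  ]
}}

```text
t: 13.0
eef_pos: [0.4545, -0.0571, 0.0287]
orientation: [-0.089, -2.175, 2.2]
contact_force: [-7.3, -42.4, 0.1]
width: -0.0003
```

```bash
python3 -c "
from h import *
tip('pics/s14.png',0)"
```

```text
near face lowest z [0.0051 0.0053 0.0053 0.0054 0.0055 0.0055 0.0056 0.0056 0.0062 0.0063
 0.0064 0.0064] tcp [ 0.4544 -0.0576  0.0288] [ -5.9 -31.3   1.3] 13.05
```

View pics/s14.png

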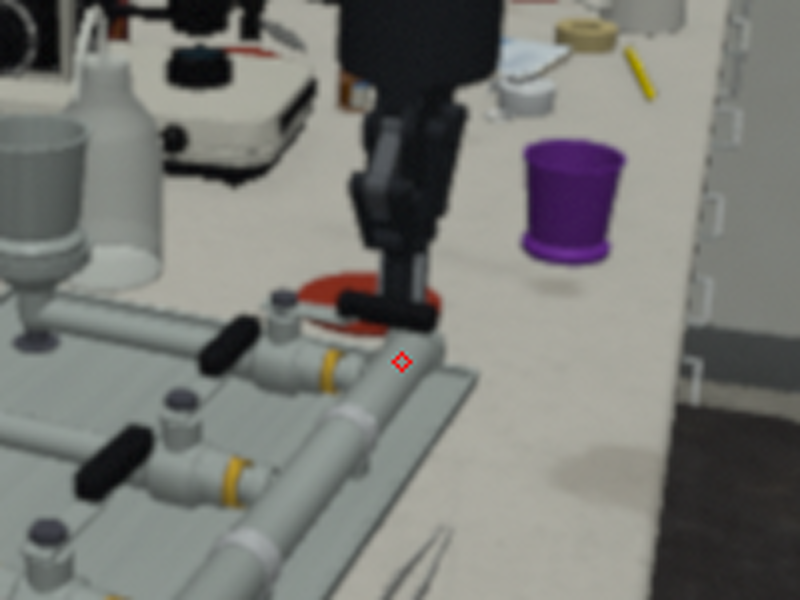

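Force jumped to 42 N, so this is the stop, and the position matches angle 0 as predicted. I'll hold briefly, back off to the right, lift and check.

>>> {"name": "drive_tool", "arguments": {
  "commands": [
    {"jaw": 0, "x": 0, "y": 0, "z": -0.1, "wx": 0, "wy": 0, "wz": 0},
    {"jaw": 0, "x": 0, "y": 0, "z": -0.05, "wx": 0, "wy": 0, "wz": 0},
    {"jaw": 0, "x": 0, "y": 0, "z": 0.3, "wx": 0, "wy": 0, "wz": 0},
    {"jaw": 0, "x": 0, "y": 0, "z": 0.5, "wx": 0, "wy": 0, "wz": 0},
    {"jaw": 0, "x": 0, "y": 0, "z": 0.3, "wx": 0, "wy": 0, "wz": 0}
  ]
}}

```text
t: 13.68
eef_pos: [0.4521, -0.0864, 0.0291]
orientation: [-0.086, -2.164, 2.209]
contact_force: [0.5, 0.1, -0.8]
width: -0.0002
```

>>> {"name": "drive_tool", "arguments": {
  "commands": [
    {"jaw": 0, "x": 0, "y": -0.8, "z": 0, "wx": 0, "wy": 0, "wz": 0},
    {"jaw": 0, "x": 0, "y": -1, "z": 0, "wx": 0, "wy": 0, "wz": 0},
    {"jaw": 0, "x": 0, "y": -1, "z": 0, "wx": 0, "wy": 0, "wz": 0},
    {"jaw": 0, "x": 0, "y": -1, "z": 0, "wx": 0, "wy": 0, "wz": 0},
    {"jaw": 0, "x": 0, "y": -1, "z": 0, "wx": 0, "wy": 0, "wz": 0}
  ]
}}

```text
t: 14.3
eef_pos: [0.4502, -0.0854, 0.1506]
orientation: [-0.083, -2.164, 2.203]
contact_force: [0.7, 0.3, 0.2]
width: 0.0001
```

>>> {"name": "drive_tool", "arguments": {
  "commands": [
    {"jaw": 0, "x": 0.6, "y": -0.5, "z": 1, "wx": 0, "wy": 0, "wz": 0},
    {"jaw": 0, "x": 0.6, "y": 0, "z": 1, "wx": 0, "wy": 0, "wz": 0},
    {"jaw": 0, "x": 0.6, "y": 0, "z": 1, "wx": 0, "wy": 0, "wz": 0},
    {"jaw": 0, "x": 0.6, "y": 0, "z": 1, "wx": 0, "wy": 0, "wz": 0},
    {"jaw": 0, "x": 0.6, "y": 0, "z": 1, "wx": 0, "wy": 0, "wz": 0}
  ]
}}

```text
t: 14.92
eef_pos: [0.3648, -0.2074, 0.1676]
orientation: [-0.085, -2.167, 2.206]
contact_force: [0.5, -0.5, 0.5]
width: 0.0
```

>>> {"name": "drive_tool", "arguments": {
  "commands": [
    {"jaw": 0, "x": 0.3, "y": 0, "z": 1, "wx": 0, "wy": 0, "wz": 0},
    {"jaw": 0, "x": 0.3, "y": 0, "z": 1, "wx": 0, "wy": 0, "wz": 0},
    {"jaw": 0, "x": 0.3, "y": 0, "z": 1, "wx": 0, "wy": 0, "wz": 0},
    {"jaw": 0, "x": 0, "y": 0, "z": 1, "wx": 0, "wy": 0, "wz": 0},
    {"jaw": 0, "x": 0, "y": 0, "z": 0, "wx": 0, "wy": 0, "wz": 0}
  ]
}}

```text
t: 15.55
eef_pos: [0.3319, -0.3106, 0.1692]
orientation: [-0.09, -2.167, 2.203]
contact_force: [0.6, 0.6, -0.2]
width: 0.0003
```

```bash
python3 - <<'E'
from h import *
import cv2
print(get_state()["eef_pos"],get_state()["t"])
for n in ("top","side"):
    p=camera(n)
    for t in ("handle_drawn","handle_next","handle_bare","funnel_drawn","funnel_next","forceps","petri_dish","wash_bottle"): print(n,t,[(round(d["p"],2),np.round(d["xyz"],3).tolist()) for d in mark_of(p,t)][:3])
    if n=="top":
        im=p["image"].astype(int);z=p["range_z"]
        v,u=np.nonzero((im.max(2)<45)&(z>0));zz=z[v,u]
        pc=np.stack([(u-p["cx"])/p["fx"]*zz,(v-p["cy"])/p["fy"]*zz,zz],1)
        w=(pc-p["tvec"])@R.from_rotvec(p["rvec"]).as_matrix()
        c={"drawn":(.52,.022),"next":(.459,-.036),"bare":(.533,.141)}
        for st in c:
            q=w[(w[:,2]>.05)&(w[:,2]<.085)&(np.linalg.norm(w[:,:2]-c[st],axis=1)<.033)][:,:2]
            m=q.mean(0);e=np.linalg.svd(q-m)[2][0];d=m-S[st]
            if e@d<0:e=-e
            print(st,len(q),m.round(4),"ang",np.arctan2(-d@Y,-d@X).round(3),"axis ang",np.arctan2(-e@Y,-e@X).round(3))
        cv2.imwrite("pics/top15.png",cv2.resize(p["image"][150:400,120:460,::-1],None,fx=2.3,fy=2.3,interpolation=cv2.INTER_CUBIC))
    else: cv2.imwrite("pics/side15.png",p["image"][:,:,::-1])
E
```

```text
[ 0.33193539 -0.31058249  0.16921926] 15.55
top handle_drawn [(0.67, [0.522, 0.022, 0.059])]
top handle_next [(0.82, [0.457, -0.04, 0.06])]
top handle_bare [(0.51, [0.532, 0.139, 0.067]), (0.51, [0.525, 0.076, -0.002]), (0.23, [0.509, -0.042, 0.063])]
top funnel_drawn [(0.63, [0.665, 0.058, 0.064])]
top funnel_next [(0.82, [0.394, -0.303, -0.002]), (0.67, [0.649, -0.062, 0.067]), (0.41, [0.414, 0.114, -0.002])]
top forceps [(0.62, [0.534, 0.14, 0.066]), (0.53, [0.415, 0.111, -0.003]), (0.33, [0.664, 0.058, 0.066])]
top petri_dish [(0.77, [0.491, -0.176, 0.002])]
top wash_bottle [(0.64, [0.654, -0.158, -0.001])]
drawn 122 [0.5186 0.021 ] ang 1.558 axis ang 1.574
next 128 [ 0.4586 -0.0388] ang 0.058 axis ang -0.0
bare 124 [0.5313 0.1395] ang 1.556 axis ang 1.549
side handle_drawn [(0.7, [0.519, 0.021, 0.062]), (0.41, [0.525, 0.076, 0.061])]
side handle_next []
side handle_bare [(0.73, [0.527, 0.141, 0.064]), (0.51, [0.65, -0.059, 0.058])]
side funnel_drawn [(0.74, [0.66, 0.06, 0.062])]
side funnel_next [(0.89, [0.649, -0.059, 0.058]), (0.62, [0.395, -0.302, 0.001])]
side forceps [(0.52, [0.415, 0.11, -0.005])]
side petri_dish [(0.61, [0.492, -0.172, 0.0]), (0.54, [0.524, 0.078, -0.002])]
side wash_bottle [(0.63, [0.65, -0.164, -0.0]), (0.54, [0.661, 0.059, 0.063])]
```

View pics/top15.png

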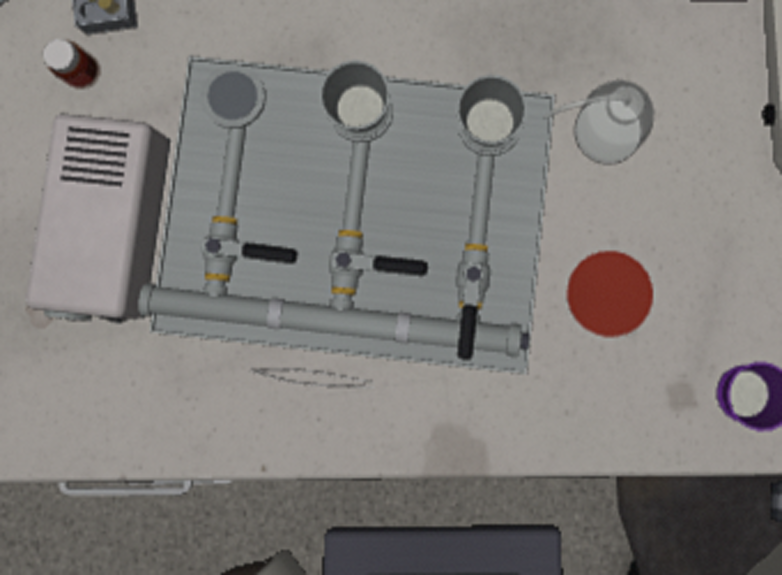

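```bash
python3 -c "
from plant import *
print(job_done())"
```

```text
the job is handed in; nothing more can be done
None
```

I pushed the open (middle) station's lever crosswise to its stop, then the right station's lever in line with its pipe to its stop. The gripper was shut and only the outside of the fingers touched the levers. The job was handed in at about 15.7 s of the 51 s allowed, with the arm clear; no verdict was reported.

**Lever angles:** in the last top picture, the handle's own direction gave 1.574 rad for the drawn lever, 0.000 for next and 1.549 for bare. The drawn and next levers each met a firm stop, with wrist force peaking at about 63 N and 42 N.

**Funnels and loose things:** both funnels, the forceps, the dish and the wash bottle were found within about 4 mm of where they started. That is about as fine as the networks measure.

**Checks that disagreed:**
- **Fingertip height:** the shut fingertips sat about 24 mm higher in the side camera than the reported TCP. I worked from the camera; the absence of contact over the header showed it was right.
- **Next lever angle:** worked out from the handle's centre and my spindle estimate instead, it came to 0.058 rad. That is still under the 0.09 limit.
- **Network misses:** in the last side picture the network did not find the next lever's handle. In the last top picture it gave a few false reports, such as forceps on the bare handle, which I discounted against the picture.

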